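# Mark a jaw block, then hold it against the sprung stop for bolting

## Robot

A 6-joint arm with a two-finger parallel gripper is mounted at the origin on the work surface. World frame = base frame: x ahead of the robot, y to its left, z up, the work surface at z = 0. Lengths are in m, angles in rad, forces in N, time in s.
With the tool pointing down it reaches from about 0.425 to 0.95 m from the base axis. Payload 3.5 kg.
Tool frame: the origin (TCP) lies midway between the tips of the shut fingers; the grasp point (between the pads) lies ctrl.grasp_offset behind it (ctrl.grasp_offset is the distance from the TCP to the grasp point, in m); x points along the fingers, y is the direction in which the jaws open and shut, and the axes are right-handed (so a half turn about x gives the same grasp; the last joint's range is limited). The gripper opens to 85 mm and grips with 20 to 120 N. Pads are 22 mm wide; open, the fingers measure 114 mm over their backs; the gripper's body (76 mm by 85 mm) begins 54 mm behind the grasp point. The pads swing forward as they close: fully open they stand 13 mm farther back than shut.
Start: joints at [-1.42, 0.286, 1.577, -0, 1.279, -0.15], TCP at [0.2, -0.645, 0.231] pointing down, gripper open.
Joint ranges: [-2.77, 2.77], [-0.9, 2.22], [0.21, 2.48], [-1.53, 4.67], [0.24, 2.81], [-2.84, 2.84]. Speed limits (rad/s): [2.79, 2.79, 3.14, 3.14, 3.14, 3.14].

## Interface

Orientations are given as a unit quaternion [x, y, z, w].
In Python, from plant import readout, read_camera, sign_off, ctrl gives the robot as it stands.
- The arm moves only by the tool drive_tool, never from a script. Its argument "steps" is a list of rows, each a list of 5 numbers: the shift along the tool's x, y, z in cm, then the turn about the tool's x in degrees, then the opening, from 0 (shut) to 1 (fully open). A call has 1 to 10 rows; each row shifts and turns the commanded pose from where the row before left it, along the tool's axes as they then stand; what a row does not reach is not made up. A row lasts 1/10 s, in which the tool goes at most 50 mm and 8.59 degrees, less where a joint would pass 70% of its speed; a pose out of reach is approached as far as the arm can. A call is refused whole if a number of a shift passes 5 or a number of a turn 8.59, either way. A call with a gripper value outside its range is refused whole. The fingers move at their own pace and stop on an object; "force" is the grip in N (left out, the last holds). Time passes only in rows, so rows that do not move let the fingers close. It gives the time, the measured TCP pose, the force and the opening at its end, in the units of the state.
- readout.get_state(): the state, without advancing time (a new reading comes with each control period).
- read_camera(name): name is "side" or "top"; returns a dict with "frame" (400x640x3 uint8, red, green, blue), "vertical_fov" (degrees; the focal length in pixels is half the picture's height over the tangent of half this angle, whatever the lens; pixels are square), "cx", "cy" (the principal point, pixels), "eye" and "orientation" of the camera in the world. Camera axes: x right, y up, looking along -z (the intrinsics and any distortion apply to the point x, -y, -z); pixel columns grow to the right and rows downward; lengths in m; the calibration is good to about 2 mm. A picture is of the moment at which its call begins. There is no depth.
- sign_off(): hands the job in, once; it reports no verdict.
The state is a dict: "time": time; "qpos": joint angles; "dq": joint speeds; "joint_efforts": joint torques, N m; "eef_pos": TCP position; "tcp_rot": TCP orientation; "contact_force": force on the tool from outside, world axes, zero at the start; "wrist_torque": the same for the moment, N m; "opening": opening from 0.0 (shut) to 1.0 (fully open).
Only numpy, scipy, OpenCV 4.12 (cv2) and the standard library are available. Lean on these libraries where they do the work, as an engineer would, in place of code of your own. Each camera call takes 0.05 s, during which the arm holds its last target. There are 200 camera calls.

## Task

Mark the two-bore steel block that sits in the lever marker: push the lever down to its stop and let it come all the way back up, with the block staying in place. Then carry the block to the slotted clamping bed, set it flat and lengthwise over the middle of the slot, and slide its end squarely and gently against the sprung stop until the stop's pointer is between the two lines, without running the stop to the end of its travel. Finish while holding: the program ends with the gripper still keeping the block pressed there, steadily, so that a fitter can bolt it down; leave the other things on the bench where they are.

Things in the scene. Friction and masses are not known exactly. Their poses are not given: they have to be found in the camera images.
- block: the work: bare steel block 84 long (its x), 36 wide (y), 34 high (z), 0.6 to 0.75 kg, with two upright 18 mm bores 22 mm either side of its middle. Origin: centre of its underside. At the start it lies lengthwise on the marker's anvil. Either end may go against the stop.
- marker: fixed grey lever marker, on the left or the right, turned up to 0.3 rad. Origin: on the bench under the anvil's middle; x along the anvil to the housing (away from the robot), y left, z up. Base plate x -100..210, y -50..50, 8 high. Housing x 70..200, y -45..45, up to z 114; a thin punch comes out of it towards the block's end as the lever goes down. Lever on its left side, arm at y 90.
- anvil (a point): middle of the anvil's flat top, marker (0, 0, 20): a steel bar 28 wide, narrower than the block, so fingers can go down beside it to 8 mm above the bench; it is 103 long with a lip 4 mm proud of the top in front of the block (marker x -53..-45). Fixed.
- lever (a joint): angle of the marker's sprung lever: 0 = at rest, 45 degrees up towards the robot; 0.96 rad = down on its stop (10 degrees below level). It turns about the marker's y axis through point lever_hinge, the hand bar coming down and slightly towards the robot. A spring brings it back up when let go; 3 to 9 N at the bar push it down.
- lever_grip (a point): middle of the lever's hand bar, a round black bar 20 in diameter and 80 long lying parallel to the marker's y axis (marker y 80..160), 160 from the hinge axis; at rest at about marker (27, 120, 203), fully down at about (-18, 120, 62). It moves with the lever.
- lever_hinge (a point): point of the lever's hinge axis level with the middle of the hand bar: marker (140, 120, 90). Fixed.
- bed: fixed steel clamping bed on the side where the marker is not, turned up to 0.3 rad. Origin: on the bench under the slot's middle line; x along the slot to the stop (away from the robot), y left, z up. Flat top at z 20, x -115..125, y -44..44, slot 14 wide, 10 deep along y = 0. The block goes lengthwise over the slot (its x along the bed's x). End block behind the stop: x 100..125, up to z 56.
- scale (a point): point midway between the two black lines on the bed's scale, bed (57, 59, 20): an aluminium strip level with the bed's top, y 44..74, x 20..95; the lines cross it at x 50 and x 64. Fixed.
- stop (a joint): how far the sprung stop is pushed in (m), towards the bed's +x: 0 = at rest, 0.032 = end of travel. Plate 70 wide, 30 high, 12 thick; a thin pointer sticks out to its left over the scale (at bed x 42 at rest), on the first line at 0.008, on the second at 0.022. Spring: 4 N at first touch plus 0.4 N per mm, so 10 N midway at 0.015.
- stop_face (a point): centre of the stop plate's face that the block's end touches: at rest at bed (30, 0, 35.5); moves with the stop.
- short_block: bystander: shorter steel block 42 x 36 x 34 with a single bore, between the marker and the bed. Origin: centre of its underside.
- wrench: bystander: steel wrench lying flat at the far left, pointing away from the robot.
- screwdriver: bystander: screwdriver lying at the far right, pointing away from the robot.
- bush: bystander: steel bush, 44 outside diameter, 30 high, in the middle, nearest the robot.
- spacer: bystander: round steel spacer, 48 diameter, 20 high, middle, far side.
There are look-alikes about, which are no part of the job. What is shaped like the block but brown or green is not meant.

How it is judged:
On the way, in this order (a step that is already met when the one before it is completed fails the run):
1. the lever is pushed down to its stop with the block lying in the marker (value of joint lever above 0.9 rad and x of block in the frame of marker between -0.012 and 0.012 m and y of block in the frame of marker between -0.01 and 0.01 m and z of block in the frame of marker between 0.016 and 0.025 m), for 0.1 s.
2. the lever is back up, the block still in the marker (value of joint lever below 0.08 rad and x of block in the frame of marker between -0.012 and 0.012 m and y of block in the frame of marker between -0.01 and 0.01 m and z of block in the frame of marker between 0.016 and 0.025 m), for 0.1 s.
3. the block lies flat on the bed along the slot and touches the stop (y of block in the frame of bed between -0.007 and 0.007 m and z of block in the frame of bed between 0.016 and 0.024 m and angle between the x axis of block and the x axis of bed, either way round below 0.09 rad and angle between block's own z axis and vertical below 0.06 rad and contact force between block and stop above 1 N), for 0.1 s.
At the end, for the whole second after the job is handed in: Block still held pressed on the stop: stop steady 7.5 to 22.5 mm in, pushed by the block with 6 to 14 N and not by the robot itself; fingers on the block over 2 N; block flat on the bed, within 7 mm of the slot middle and 0.09 rad of its line; lever up (under 0.08 rad) (y of block in the frame of bed between -0.007 and 0.007 m and z of block in the frame of bed between 0.016 and 0.024 m and angle between the x axis of block and the x axis of bed, either way round below 0.09 rad and angle between block's own z axis and vertical below 0.06 rad and value of joint stop between 0.0075 and 0.0225 m and contact force between block and stop between 6 and 14 N and velocity of joint stop between -0.01 and 0.01 m/s and linear speed of block below 0.02 m/s and contact force between the fingers and block above 2 N and contact force between the arm and stop below 0.5 N and value of joint lever below 0.08 rad); the arm keeps its last pose, push and grip.
It fails at once if the stop is run to the end of its travel or hit hard (over 30 N) (value of joint stop above 0.0305 m or contact force between block and stop above 30 N).
It fails at once if another thing on the bench (short block, wrench, screwdriver, bush, spacer) is moved by more than 20 mm (distance of any of short_block, wrench, screwdriver, bush, spacer from where it was at the start of the episode above 0.02 m).
It also fails if it takes over 66 s, if anything falls off the work surface, if the arm or the gripper's body presses on something with over 40 N, if the wrist force passes 120 N, or if a joint passes its speed limit or range.

## Working session

There is one attempt and no reset: what is moved stays moved. The work goes in short steps, Python scripts to look and compute and a tool call to move; the robot and the scene stay as the last step left them, time stands still between calls to the robot, and variables do not carry over. Pictures are saved under pics/ and viewed, about 8 in all and at most 12, crops included, and the job is handed in when it is done.

Besides the shell and the picture viewer there is one more tool, called after "Emit:" by a JSON object that holds its "fn" and its "kwargs", one argument or row to a line. drive_tool: Moves the arm, as the interface text tells. Its arguments: {"type":"object","properties":{"steps":{"type":"array","items":{"type":"array","items":{"type":"number"}}},"force":{"type":"number"}},"required":["steps"]}

```bash
ls; mkdir -p pics; python3 - <<'E'
from plant import readout, read_camera, ctrl
import cv2
print(readout.get_state()); print(ctrl.grasp_offset)
for n in("top","side"):
    r=read_camera(n); cv2.imwrite(f"pics/{n}0.png",r["frame"][:,:,::-1]); print({k:v for k,v in r.items() if k!="frame"})
E
```

```text
pics
{'time': 0.0, 'qpos': array([-1.41999490e+00,  2.87208409e-01,  1.57816897e+00, -3.84585169e-05,
        1.27857311e+00, -1.50015419e-01]), 'dq': array([ 0.0006785 ,  0.00161239,  0.00072578,  0.00189533, -0.00173496,
        0.00134258]), 'joint_efforts': array([ 5.88940948e-04, -4.05981660e+01, -2.92624390e+01, -8.98861640e-05,
        5.86071226e-03, -9.75897096e-08]), 'eef_pos': array([ 0.19991372, -0.64403747,  0.22992301]), 'tcp_rot': array([-0.6991091 , -0.10679169,  0.69913579, -0.10512446]), 'contact_force': array([-0.27022663,  0.50186084,  0.27275628]), 'wrist_torque': array([-0.02947249, -0.00715609, -0.01742145]), 'opening': 1.0015073409919777}
0.0187
{'vertical_fov': 51.439104599437364, 'cx': 321.62711054497584, 'cy': 191.54180122651601, 'eye': array([0.3040107 , 0.00135224, 1.18704726]), 'orientation': array([ 0.07670947, -0.06926875, -0.67029906,  0.73485826])}
{'vertical_fov': 49.40357381040609, 'cx': 311.73262205721073, 'cy': 192.46337053800133, 'eye': array([0.04729095, 0.58605747, 0.92350902]), 'orientation': array([-0.12614935,  0.35621706,  0.8726648 , -0.30927641])}
```

View pics/top0.png

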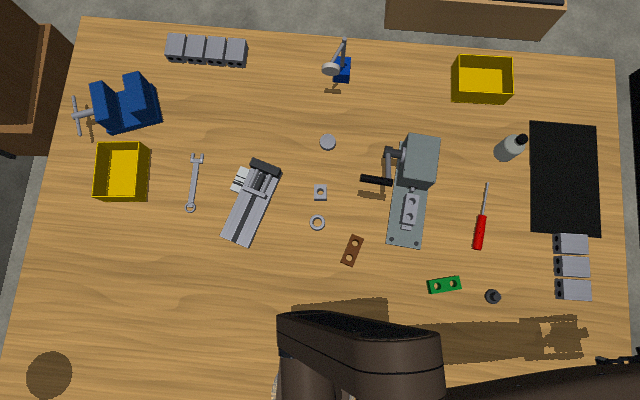

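View pics/side0.png

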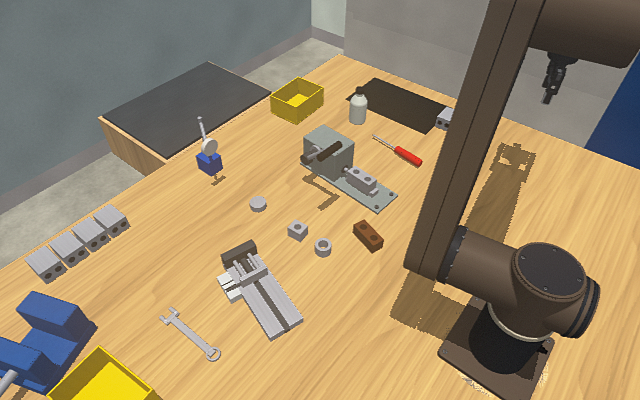

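The top view shows a grey two-bore block on the marker at (410,212). Two look-alikes are off the marker: a brown one at (351,250) and a green one at (444,284). The grey one fits the description: bare steel, lying on the anvil. The bed is at (252,203). Next I'll enlarge a crop to confirm the block and pick out edges.

```bash
cat > h.py <<'E'
import numpy as np, cv2
from scipy.spatial.transform import Rotation as R
from plant import readout, read_camera, ctrl
def shot(n):
    r=read_camera(n); r["f"]=200/np.tan(np.radians(r["vertical_fov"])/2); r["M"]=R.from_quat(r["orientation"]).as_matrix(); return r
def proj(r,P):
    c=(np.atleast_2d(P)-r["eye"])@r["M"]; return np.c_[r["cx"]+r["f"]*c[:,0]/-c[:,2], r["cy"]+r["f"]*c[:,1]/c[:,2]]
def ray(r,uv,z):
    uv=np.atleast_2d(uv).astype(float); d=np.c_[(uv[:,0]-r["cx"])/r["f"],-(uv[:,1]-r["cy"])/r["f"],-np.ones(len(uv))]@r["M"].T
    return r["eye"]+d*((z-r["eye"][2])/d[:,2])[:,None]
def frame(o,yaw,P): # local->world
    c,s=np.cos(yaw),np.sin(yaw); P=np.atleast_2d(P); return np.c_[o[0]+c*P[:,0]-s*P[:,1],o[1]+s*P[:,0]+c*P[:,1],P[:,2]]
E
python3 - <<'E'
from h import *
im=cv2.imread("pics/top0.png")
a=cv2.resize(im[120:260,352:452],None,fx=4,fy=4,interpolation=cv2.INTER_CUBIC)
b=cv2.resize(im[130:270,205:295],None,fx=4,fy=4,interpolation=cv2.INTER_CUBIC)
cv2.imwrite("pics/crop1.png",np.hstack([b,a]))
E
```

```text
(no output)
```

View pics/crop1.png

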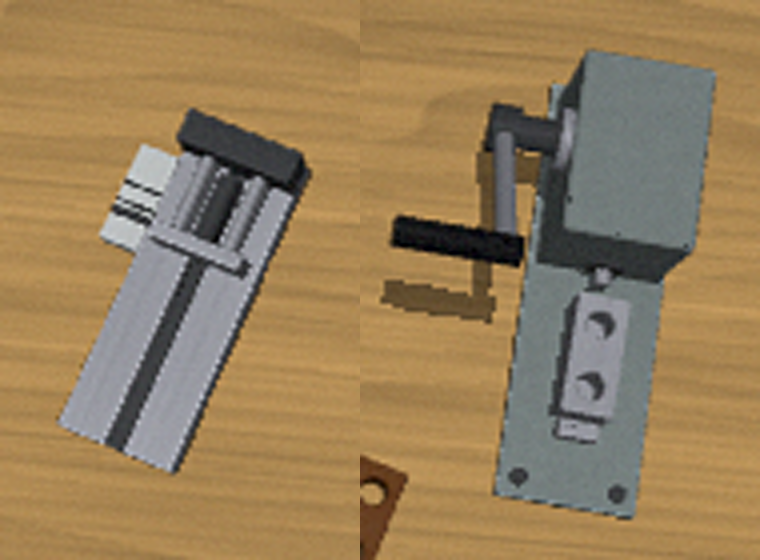

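The crop confirms that the steel two-bore block on the anvil is the one, at crop (600,355), which is top-view px (412,208). Now I'll fit the marker and bed poses from the corner rays.

```bash
cat >> h.py <<'E'
def fit(L,W): # 2D rigid
    L=np.array(L)[:,:2];W=np.array(W)[:,:2]; a=L-L.mean(0);b=W-W.mean(0)
    y=np.arctan2((a[:,0]*b[:,1]-a[:,1]*b[:,0]).sum(),(a*b).sum()); c,s=np.cos(y),np.sin(y)
    o=W.mean(0)-np.array([[c,-s],[s,c]])@L.mean(0); res=W-(L@np.array([[c,s],[-s,c]])+o); return o,y,res
E
python3 - <<'E'
from h import *
r=shot("top"); s=shot("side")
m=lambda u,v:(352+(u-360)/4-.375,120+v/4-.375); b=lambda u,v:(205+u/4-.375,130+v/4-.375)
def go(name,pts,f):
    L=np.array([p[1] for p in pts])/1000; W=np.vstack([ray(r,f(*p[0]),p[1][2]/1000) for p in pts])
    o,y,res=fit(L,W); print(name,o.round(4),round(y,4)); print((res*1000).round(1).tolist()); return o,y
M=go("marker",[((497,493),(-100,50,8)),((632,518),(-100,-50,8)),((590,50),(200,45,114)),((716,70),(200,-45,114)),((690,248),(70,-45,114)),((567,237),(70,45,114))],m)
go("block",[((582,292),(42,18,54)),((630,300),(42,-18,54)),((612,418),(-42,-18,54)),((568,408),(-42,18,54))],m)
B=go("bed",[((60,423),(-115,44,20)),((177,473),(-115,-44,20)),((190,108),(125,44,56)),((310,165),(125,-44,56)),((296,190),(100,-44,56)),((178,137),(100,44,56))],b)
im=s["frame"][:,:,::-1].copy()
MP=[(-100,50,8),(-100,-50,8),(200,45,114),(200,-45,114),(70,-45,114),(70,45,114),(27,80,203),(27,160,203),(42,18,54),(42,-18,54),(-42,-18,54),(-42,18,54)]
BP=[(-115,44,20),(-115,-44,20),(125,44,56),(125,-44,56),(100,-44,56),(100,44,56),(57,59,20)]
im=cv2.resize(im,None,fx=3,fy=3,interpolation=cv2.INTER_CUBIC)
for o,P in((M,MP),(B,BP)):
    for q in proj(s,frame(*o,np.array(P)/1000)): cv2.circle(im,tuple(int(round(v)) for v in (q+.5)*3-.5),2,(0,0,255),-1)
a=im[360:660,870:1230]; b2=im[680:1040,630:920]
c=np.zeros((370,660,3),np.uint8); c[:300,:360]=a; c[:360,365:655]=b2; cv2.imwrite("pics/chk.png",c)
for n,p in(("block",(0,0,54)),("bar",(27,120,203)),("anv",(0,0,20))): print(n,frame(*M,np.array(p)/1000))
E
```

```text
marker [ 0.5132 -0.2254] -0.0801
[[1.9, -1.7], [1.1, 2.2], [-1.4, -2.3], [-0.7, 1.5], [3.1, 4.2], [-4.1, -3.9]]
block [ 0.5169 -0.2264] -0.0883
[[-0.6, -1.0], [-0.1, 1.3], [-0.1, 2.6], [0.8, -2.9]]
bed [0.4901 0.2221] -0.3103
[[2.4, -0.2], [2.1, -2.7], [0.6, 3.9], [-6.2, -1.6], [-1.3, -1.5], [2.5, 2.0]]
block [[ 0.51323436 -0.22536613  0.054     ]]
bar [[ 0.54974477 -0.1079098   0.203     ]]
anv [[ 0.51323436 -0.22536613  0.02      ]]
```

View pics/chk.png

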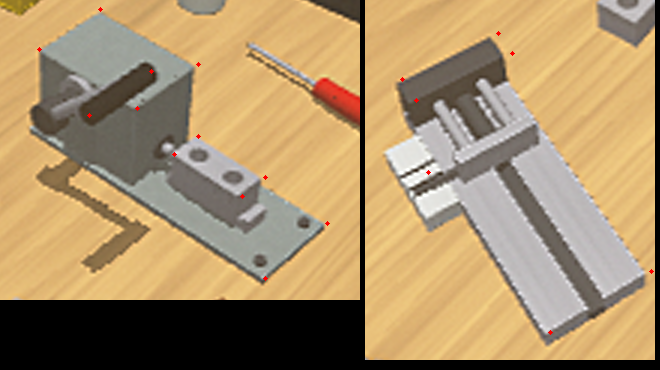

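The check shows side projections off by 1–4 px, worst at the bed's near corner. That points to lens distortion. I'll measure it from the straightness of the bench edge and take cleaner side-view corners.

```bash
python3 - <<'E'
from h import *
im=cv2.imread("pics/side0.png")
a=cv2.resize(im[118:216,298:402],None,fx=5,fy=5,interpolation=cv2.INTER_CUBIC)  # marker
b=cv2.resize(im[232:346,212:306],None,fx=5,fy=5,interpolation=cv2.INTER_CUBIC)
c=np.zeros((570,800,3),np.uint8); c[:490,:325]=a[:,195-195:325]; c[:570,330:800]=b
c=np.zeros((570,800,3),np.uint8)
a4=cv2.resize(a,None,fx=.6,fy=.6); c[:a4.shape[0],:a4.shape[1]]=a4; c[:,330:]=b
cv2.imwrite("pics/sz.png",c)
# bench edge straightness, top view: wood mask border
t=cv2.imread("pics/top0.png"); h=cv2.cvtColor(t,cv2.COLOR_BGR2HSV)
wood=((h[...,0]>8)&(h[...,0]<28)&(h[...,1]>70)&(h[...,2]>110))
e=[(u,next((v for v in range(0,110) if wood[v:v+6,u].all()),None)) for u in range(90,610,20)]
print(e)
l=[(next((u for u in range(0,120) if wood[v,u:u+6].all()),None),v) for v in range(25,400,20)]
print(l)
E
```

```text
[(90, 16), (110, 18), (130, 20), (150, 21), (170, 23), (190, 24), (210, 26), (230, 28), (250, 29), (270, 31), (290, 33), (310, 34), (330, 36), (350, 38), (370, 39), (390, 41), (410, 42), (430, 44), (450, 46), (470, 47), (490, 49), (510, 51), (530, 52), (550, 54), (570, 56), (590, 57)]
[(45, 25), (74, 45), (69, 65), (65, 85), (60, 105), (0, 125), (51, 145), (46, 165), (41, 185), (36, 205), (32, 225), (27, 245), (22, 265), (17, 285), (13, 305), (8, 325), (3, 345), (0, 365), (0, 385)]
```

View pics/sz.png

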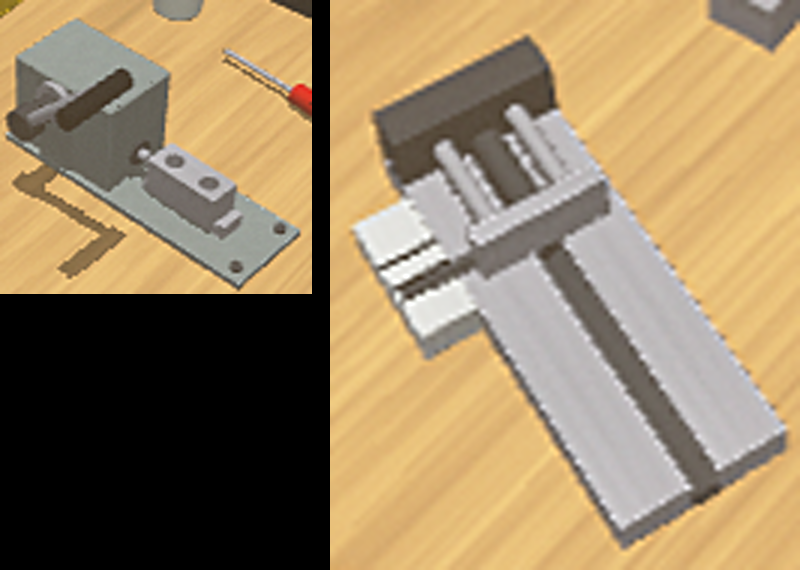

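The top-view bench edge is straight, so there is no distortion and the errors are picking noise. I'll fit both views jointly on the corner reprojections.

```bash
python3 - <<'E'
from h import *
from scipy.optimize import least_squares
r=shot("top"); s=shot("side")
m=lambda u,v:(352+(u-360)/4-.375,120+v/4-.375); b=lambda u,v:(205+u/4-.375,130+v/4-.375)
ms=lambda u,v:(298+u/3-.33,118+v/3-.33); bs=lambda u,v:(212+(u-330)/5-.4,232+v/5-.4)
def go(name,pt,ft,ps,fs,x0):
    L=[np.array([p[1] for p in q])/1000. for q in (pt,ps)]; U=[np.array([f(*p[0]) for p in q]) for q,f in((pt,ft),(ps,fs))]
    fun=lambda x:np.concatenate([(proj(c,frame(x[:2],x[2],l))-u).ravel() for c,l,u in zip((r,s),L,U)])
    q=least_squares(fun,x0,loss="soft_l1"); print(name,q.x.round(4)); print(fun(q.x).reshape(-1,2).round(1).tolist()); return q.x
M=go("marker",[((497,493),(-100,50,8)),((632,518),(-100,-50,8)),((590,50),(200,45,114)),((716,70),(200,-45,114)),((690,248),(70,-45,114)),((567,237),(70,45,114))],m,
 [((239,284),(-100,50,8)),((299,232),(-100,-50,8)),((17,58),(200,45,114)),((80,18),(200,-45,114)),((169,74),(70,-45,114))],ms,[.513,-.225,-.08])
K=go("block",[((582,292),(42,18,54)),((630,300),(42,-18,54)),((612,418),(-42,-18,54)),((568,408),(-42,18,54))],m,
 [((172,143),(42,-18,54)),((236,184),(-42,-18,54)),((215,207),(-42,18,54)),((147,172),(42,18,54))],ms,[.513,-.225,-.08])
B=go("bed",[((60,423),(-115,44,20)),((177,473),(-115,-44,20)),((190,108),(125,44,56)),((310,165),(125,-44,56))],b,
 [((620,525),(-115,44,20)),((783,432),(-115,-44,20)),((375,112),(125,44,56)),((530,38),(125,-44,56))],bs,[.49,.222,-.31])
print("bar rest/down",frame(M[:2],M[2],np.array([(27,120,203),(-18,120,62)])/1e3), "anvil",frame(M[:2],M[2],[[0,0,.02]]))
x,w=frame(B[:2],B[2],np.array([(-12,0,54),(3,0,54)])/1e3);print("touch",x,w)
st=readout.get_state();print(st["eef_pos"],R.from_quat(st["tcp_rot"]).as_matrix().round(3))
E
```

```text
marker [ 0.5131 -0.2239 -0.086 ]
[[-1.4, 0.5], [0.0, 0.5], [-0.9, -0.6], [0.5, -0.0], [1.1, 1.4], [-1.8, -1.7], [0.1, 0.3], [1.2, -0.7], [-0.7, -1.0], [-1.2, -0.7], [1.5, -1.0]]
block [ 0.5161 -0.2244 -0.0942]
[[-1.0, -0.1], [-0.2, 0.3], [0.1, 0.3], [-1.9, 0.4], [-0.2, -0.5], [0.6, -0.5], [-0.3, -1.9], [0.2, -4.3]]
bed [ 0.4919  0.2251 -0.3064]
[[-1.0, 0.2], [-1.9, -0.0], [0.2, -0.4], [-1.4, -3.0], [0.3, 0.8], [1.5, -0.8], [-0.0, -0.7], [0.8, -1.4]]
bar rest/down [[ 0.5503008  -0.10666502  0.203     ]
 [ 0.50546695 -0.10280162  0.062     ]] anvil [[ 0.51309809 -0.22390392  0.02      ]]
touch [0.48046848 0.22875098 0.054     ] [0.49477005 0.22422714 0.054     ]
[ 0.19997718 -0.64444612  0.2308372 ] [[-0.     0.296 -0.955]
 [ 0.001 -0.955 -0.296]
 [-1.    -0.001 -0.   ]]
```

Emit:
{"fn": "drive_tool", "kwargs": {
  "steps": [
    [-2.5,0,0,7.4,0],
    [-2.5,0,0,7.4,0],
    [-2.5,0,0,7.3,0],
    [0,0,0,0,0]
  ],
  "force": 60
}}

```text
time: 0.7
eef_pos: [0.2003, -0.6465, 0.3117]
tcp_rot: [0.707, -0.033, -0.706, -0.027]
contact_force: [0.4, 0.4, 0.9]
opening: 0.331
```

```bash
cat >> h.py <<'E'
MK=(np.array([.5135,-.2240]),-.086); BD=(np.array([.4919,.2251]),-.3064)
def to(fr,P): # report current TCP in frame and needed tool-axis shift (cm) to frame point P, turn (deg) to align jaws with frame y
    st=readout.get_state(); M=R.from_quat(st["tcp_rot"]).as_matrix(); w=frame(*fr,P)[0]
    d=M.T@(w-st["eef_pos"])*100; a=np.degrees(np.arctan2(M[1,1],M[0,1])-(fr[1]-np.pi/2)); a=(a+180)%360-180
    c,s=np.cos(fr[1]),np.sin(fr[1]); e=st["eef_pos"]-[*fr[0],0]
    print("t",round(st["time"],2),"pos",(np.array([c*e[0]+s*e[1],-s*e[0]+c*e[1],e[2]])*1000).round(1),"shift cm",d.round(2),"turn",round(a,2),"tilt",M[:,0].round(3),"F",st["contact_force"].round(1),"op",round(st["opening"],3),"q",st["qpos"].round(2))
E
python3 -c "
from h import *
to(MK,[.027,.122,.306])"
```

```text
t 0.7 pos [-275.7 -447.8  311.7] shift cm [  0.14 -56.95 -30.33] turn 0.06 tilt [ 0.001 -0.009 -1.   ] F [0.4 0.4 0.9] op 0.331 q [-1.42  0.24  1.49 -0.    1.41  0.24]
```

Emit:
{"fn": "drive_tool", "kwargs": {
  "steps": [
    [0,-4.07,-2.17,0,0],
    [0,-4.07,-2.17,0,0],
    [0,-4.07,-2.17,0,0],
    [0,-4.07,-2.17,0,0],
    [0,-4.07,-2.17,0,0],
    [0,-4.07,-2.17,0,0],
    [0,-4.07,-2.17,0,0],
    [0,-4.07,-2.17,0,0],
    [0,-4.07,-2.17,0,0],
    [0,-4.07,-2.17,0,0]
  ]
}}

```text
time: 1.7
eef_pos: [0.451, -0.2555, 0.3048]
tcp_rot: [-0.706, 0.029, 0.707, 0.029]
contact_force: [0.4, -0.2, 0.3]
opening: 0.006
```

Emit:
{"fn": "drive_tool", "kwargs": {
  "steps": [
    [0,-4.07,-2.17,0,0],
    [0,-4.07,-2.17,0,0],
    [0,-4.07,-2.17,0,0],
    [0,-4.07,-2.15,0,0],
    [0,0,0,0,0],
    [0,0,0,0,0]
  ]
}}

```text
time: 2.3
eef_pos: [0.5506, -0.1017, 0.3047]
tcp_rot: [-0.706, 0.028, 0.707, 0.029]
contact_force: [-0.2, -0.9, 0.0]
opening: 0.002
```

```bash
python3 - <<'E'
from h import *
to(MK,[.027,.122,.216])
im=shot("top")["frame"][:,:,::-1]; s=shot("side")["frame"][:,:,::-1]
c=np.hstack([cv2.resize(s[60:220,250:380],None,fx=3,fy=3),cv2.resize(im[100:260,330:460],None,fx=3,fy=3)]); cv2.imwrite("pics/lev.png",c)
E
```

```text
t 2.3 pos [ 26.5 125.1 304.7] shift cm [ 8.87  0.31 -0.07] turn 0.3 tilt [-0.002  0.    -1.   ] F [-0.2 -0.9  0. ] op 0.002 q [-0.36 -0.02  1.78 -0.    1.38  1.29]
```

View pics/lev.png

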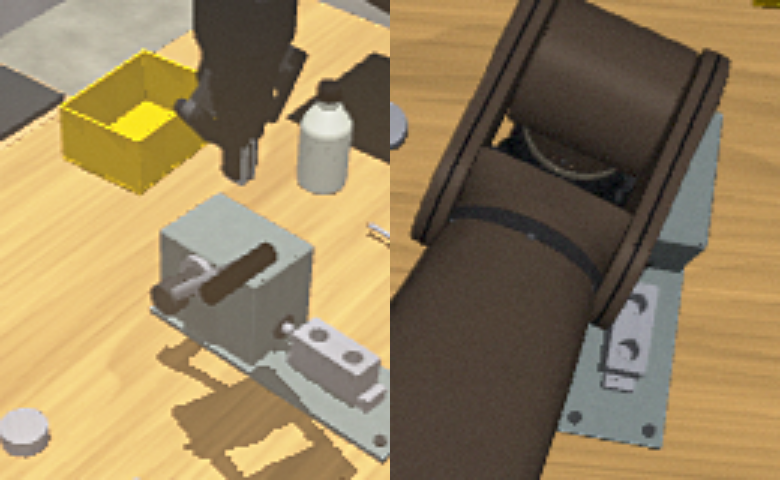

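Emit:
{"fn": "drive_tool", "kwargs": {
  "steps": [
    [2.8,0,0,0,0],
    [2.8,0,0,0,0],
    [2.8,0,0,0,0],
    [0.4,0,0,0,0],
    [0.4,0,0,0,0]
  ]
}}

```text
time: 2.9
eef_pos: [0.5503, -0.1038, 0.2141]
tcp_rot: [-0.706, 0.031, 0.707, 0.031]
contact_force: [-0.4, 0.3, 1.5]
opening: -0.002
```

Emit:
{"fn": "drive_tool", "kwargs": {
  "steps": [
    [2.13,0,1.8,0,0],
    [2.42,0,1.39,0,0],
    [2.62,0,0.95,0,0],
    [2.75,0,0.49,0,0],
    [2.23,0,0.04,0,0],
    [1.0,0,-0.1,0,0],
    [0.3,0,0,0,0],
    [0,0,0,0,0]
  ]
}}

```text
time: 3.7
eef_pos: [0.5061, -0.0998, 0.0818]
tcp_rot: [0.707, -0.03, -0.706, -0.03]
contact_force: [-3.8, 0.7, 6.0]
opening: 0.002
```

```bash
python3 -c "
from h import *
to(MK,[-.018,.122,.075])"
```

```text
t 3.7 pos [-18.  123.1  81.8] shift cm [ 0.68  0.11 -0.  ] turn 0.05 tilt [ 0.001 -0.001 -1.   ] F [-3.8  0.7  6. ] op 0.002 q [-0.39  0.12  2.07 -0.    0.95  1.27]
```

Emit:
{"fn": "drive_tool", "kwargs": {
  "steps": [
    [0.3,0,0,0,0],
    [0.3,0,0,0,0],
    [0.1,0,0,0,0],
    [0.1,0,0,0,0],
    [0,0,0,0,0]
  ]
}}

```text
time: 4.2
eef_pos: [0.5071, -0.1, 0.0748]
tcp_rot: [0.708, -0.031, -0.705, -0.03]
contact_force: [-2.5, -0.1, 6.7]
opening: -0.004
```

Emit:
{"fn": "drive_tool", "kwargs": {
  "steps": [
    [0.2,0,0,0,0],
    [0.1,0,0,0,0],
    [0,0,0,0,0],
    [0,0,0,0,0]
  ]
}}

```text
time: 4.6
eef_pos: [0.5075, -0.1, 0.0721]
tcp_rot: [0.708, -0.031, -0.705, -0.03]
contact_force: [-3.4, 0.2, 6.4]
opening: 0.001
```

Emit:
{"fn": "drive_tool", "kwargs": {
  "steps": [
    [0.2,0,0,0,0],
    [0.2,0,0,0,0],
    [0,0,0,0,0],
    [0,0,0,0,0]
  ]
}}

```text
time: 5.0
eef_pos: [0.5077, -0.1, 0.0709]
tcp_rot: [0.707, -0.03, -0.706, -0.029]
contact_force: [-10.0, 1.9, 22.2]
opening: -0.001
```

```bash
python3 - <<'E'
from h import *
to(MK,[-.018,.122,.075])
im=shot("top")["frame"][:,:,::-1]; s=shot("side")["frame"][:,:,::-1]
c=np.hstack([cv2.resize(s[90:220,270:400],None,fx=4,fy=4),cv2.resize(im[170:270,380:440],None,fx=4,fy=4,)[:,:,:].repeat(1,0)[:520] if 0 else np.pad(cv2.resize(im[170:270,370:440],None,fx=4,fy=4),((0,120),(0,0),(0,0)))]); cv2.imwrite("pics/down.png",c)
E
```

```text
t 5.0 pos [-16.4 123.   70.9] shift cm [-0.41  0.1   0.16] turn 0.08 tilt [ 0.002 -0.001 -1.   ] F [-10.    1.9  22.2] op -0.001 q [-0.39  0.14  2.08 -0.    0.93  1.27]
```

View pics/down.png

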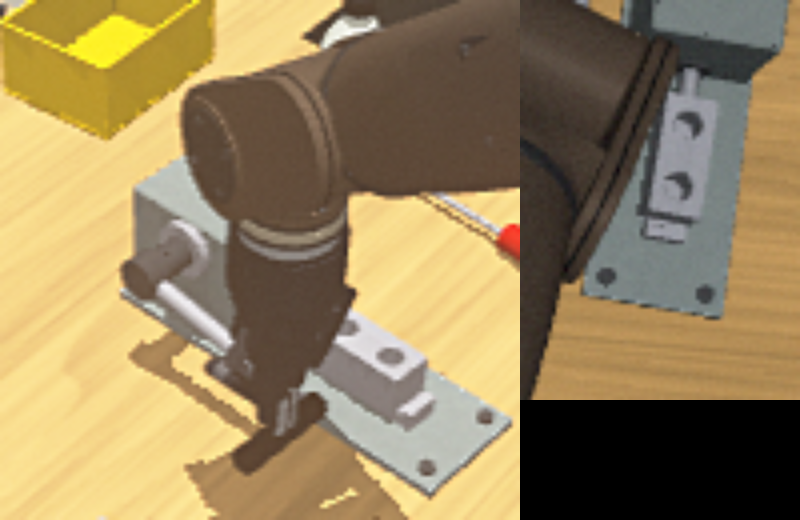

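The lever is on its stop: the force jumped to 22 N, and the image shows the bar down at (285,435) with the block still against the lip. Now I'll let the lever rise along the same arc.

Emit:
{"fn": "drive_tool", "kwargs": {
  "steps": [
    [-1.0,0,0.1,0,0],
    [-2.0,0,0.0,0,0],
    [-2.5,0,-0.2,0,0],
    [-2.6,0,-0.7,0,0],
    [-2.5,0,-1.2,0,0],
    [-2.4,0,-1.5,0,0],
    [-2.3,0,-1.6,0,0],
    [-2.0,0,-0.6,0,0],
    [-3.0,0,0,0,0],
    [-3.0,0,0,0,0]
  ]
}}

```text
time: 6.1
eef_pos: [0.5629, -0.104, 0.3006]
tcp_rot: [0.707, -0.03, -0.705, -0.03]
contact_force: [0.7, 0.7, -0.2]
opening: -0.0
```

```bash
python3 - <<'E'
from h import *
to(MK,[0.002,0,.29])
E
```

```text
t 6.1 pos [ 38.9 123.8 300.6] shift cm [ 1.05 12.37  3.7 ] turn 0.05 tilt [ 0.003 -0.001 -1.   ] F [ 0.7  0.7 -0.2] op -0.0 q [-0.36  0.01  1.76  0.    1.37  1.3 ]
```

```bash
python3 - <<'E'
from h import *
s=shot("side")
def h(uv,xy):
    for z in np.arange(.05,.6,.001):
        pass
    zs=np.arange(.05,.6,.002); p=proj(s,np.c_[np.full(len(zs),xy[0]),np.full(len(zs),xy[1]),zs]); i=np.argmin(np.linalg.norm(p-uv,axis=1)); return zs[i],np.linalg.norm(p[i]-uv)
xy=(.5077,-.1)
for u,v in((290,400),(290,250),(270,130),(300,80)): print((u,v),h((270+u/4,90+v/4),xy))
im=s["frame"][:,:,::-1]; cv2.imwrite("pics/now.png",cv2.resize(im[0:230,200:460],None,fx=2.5,fy=2.5))
to(MK,[0.002,0,.29])
E
```

```text
(290, 400) (np.float64(0.09400000000000004), np.float64(3.1806780504445453))
(290, 250) (np.float64(0.22400000000000014), np.float64(0.7997771932271213))
(270, 130) (np.float64(0.3140000000000002), np.float64(6.166381684289228))
(300, 80) (np.float64(0.35000000000000026), np.float64(0.55226313810422))
t 6.15 pos [ 41.2 123.2 307.6] shift cm [ 1.75 12.31  3.96] turn 0.06 tilt [ 0.013 -0.004 -1.   ] F [1.7 0.2 4.4] op 0.006 q [-0.36  0.01  1.75  0.    1.37  1.3 ]
```

View pics/now.png

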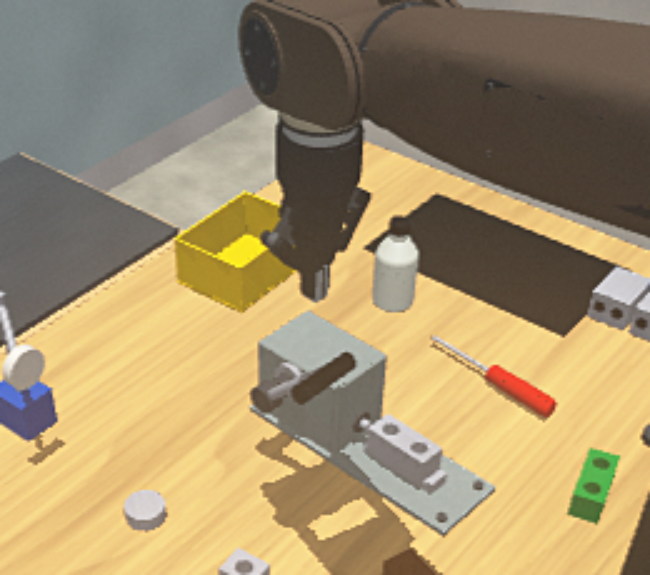

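The lever is back up, with its bar at (320,378) in the crop, and the block is still on the anvil. Next I'll move over the block, gripping about 8 mm short of its middle to stay clear of the lever.

Emit:
{"fn": "drive_tool", "kwargs": {
  "steps": [
    [0,3.08,1.23,0,1],
    [0,3.08,1.23,0,1],
    [0,3.08,1.23,0,1],
    [0,3.08,1.23,0,1],
    [0,0,0,0,1],
    [0,0,0,0,1]
  ]
}}

```text
time: 6.75
eef_pos: [0.5029, -0.223, 0.2991]
tcp_rot: [0.707, -0.031, -0.706, -0.03]
contact_force: [0.0, 0.9, 0.1]
opening: 0.991
```

```bash
python3 - <<'E'
from h import *
to(MK,[-.008,0,.024])
E
```

```text
t 6.75 pos [-1.060e+01  1.000e-01  2.991e+02] shift cm [ 2.751e+01 -1.000e-02 -1.900e-01] turn -0.04 tilt [ 0.003 -0.001 -1.   ] F [0.  0.9 0.1] op 0.991 q [-0.6  -0.04  1.81  0.    1.37  1.06]
```

Emit:
{"fn": "drive_tool", "kwargs": {
  "steps": [
    [3.5,0,-0.2,0,1],
    [3.5,0,0,0,1],
    [3.5,0,0,0,1],
    [3.5,0,0,0,1],
    [3.5,0,0,0,1],
    [2.5,0,0,0,1],
    [2,0,0,0,1],
    [2,0,0,0,1],
    [0,0,0,0,1],
    [0,0,0,0,1]
  ]
}}

```text
time: 7.75
eef_pos: [0.5054, -0.2218, 0.0583]
tcp_rot: [0.707, -0.03, -0.706, -0.03]
contact_force: [0.2, 0.1, 0.8]
opening: 1.0
```

```bash
python3 - <<'E'
from h import *
to(MK,[-.008,0,.024])
E
```

```text
t 7.75 pos [-8.3  1.5 58.3] shift cm [ 3.43  0.15 -0.02] turn 0.13 tilt [ 0.  0. -1.] F [0.2 0.1 0.8] op 1.0 q [-0.6   0.23  2.    0.    0.92  1.06]
```

Emit:
{"fn": "drive_tool", "kwargs": {
  "steps": [
    [1.5,0.15,0,0,1],
    [1.5,0,0,0,1],
    [0.4,0,0,0,1],
    [0,0,0,0,1],
    [0,0,0,0,1]
  ]
}}

```text
time: 8.25
eef_pos: [0.5045, -0.2239, 0.0238]
tcp_rot: [-0.706, 0.03, 0.707, 0.03]
contact_force: [0.4, 1.0, -0.5]
opening: 1.0
```

Emit:
{"fn": "drive_tool", "kwargs": {
  "steps": [
    [0,0,0,0,0.6],
    [0,0,0,0,0.45],
    [0,0,0,0,0.3],
    [0,0,0,0,0.15],
    [0,0,0,0,0],
    [0,0,0,0,0],
    [0,0,0,0,0],
    [0,0,0,0,0]
  ],
  "force": 70
}}

```text
time: 9.05
eef_pos: [0.5049, -0.2241, 0.0245]
tcp_rot: [0.707, -0.03, -0.706, -0.03]
contact_force: [-1.8, 1.1, 4.9]
opening: 0.41
```

```bash
python3 - <<'E'
from h import *
to(MK,[-.008,0,.024])
E
```

```text
t 9.05 pos [-8.6 -0.8 24.5] shift cm [ 0.05 -0.08 -0.06] turn 0.05 tilt [ 0.001 -0.    -1.   ] F [-1.8  1.1  4.9] op 0.41 q [-0.6   0.29  2.    0.    0.85  1.05]
```

Emit:
{"fn": "drive_tool", "kwargs": {
  "steps": [
    [-0.5,0,0,0,0],
    [-1,0,0,0,0],
    [-2,0,0,0,0],
    [-3.5,0,0,0,0],
    [-4,0,0,0,0],
    [-4,0,0,0,0],
    [-4,0,0,0,0],
    [-3.5,0,0,0,0],
    [-2,0,0,0,0],
    [-1,0,0,0,0]
  ]
}}

```text
time: 10.05
eef_pos: [0.5045, -0.2239, 0.2805]
tcp_rot: [0.707, -0.03, -0.706, -0.03]
contact_force: [-0.5, -0.1, -7.0]
opening: 0.406
```

Emit:
{"fn": "drive_tool", "kwargs": {
  "steps": [
    [0,0,0,4.2,0],
    [0,0,0,4.2,0],
    [0,0,0,4.2,0],
    [0,0,0,0,0]
  ]
}}

```text
time: 10.45
eef_pos: [0.5033, -0.2231, 0.2761]
tcp_rot: [-0.697, 0.107, 0.701, 0.108]
contact_force: [0.2, -0.2, -6.9]
opening: 0.411
```

```bash
python3 - <<'E'
from h import *
to(BD,[-.039,0,.26])
E
```

```text
t 10.45 pos [ 146.1 -423.9  276.1] shift cm [  1.76 -42.42  18.43] turn 0.1 tilt [-0.004  0.003 -1.   ] F [ 0.2 -0.2 -6.9] op 0.411 q [-0.6  -0.02  1.83 -0.    1.33  1.27]
```

Emit:
{"fn": "drive_tool", "kwargs": {
  "steps": [
    [0,-2,0.8,0,0],
    [0,-3.3,1.42,0,0],
    [0,-3.6,1.55,0,0],
    [0,-3.6,1.55,0,0],
    [0,-3.6,1.55,0,0],
    [0,-3.6,1.55,0,0],
    [0,-3.6,1.55,0,0],
    [0,-3.6,1.55,0,0],
    [0,-3.6,1.55,0,0],
    [0,-3.6,1.55,0,0]
  ]
}}

```text
time: 11.45
eef_pos: [0.4661, 0.1468, 0.2774]
tcp_rot: [-0.698, 0.107, 0.7, 0.107]
contact_force: [0.2, -0.4, -6.8]
opening: 0.408
```

Emit:
{"fn": "drive_tool", "kwargs": {
  "steps": [
    [0,-3.6,1.55,0,0],
    [0,-2.7,1.3,0,0],
    [0,-1.6,0.9,0,0],
    [0,0,0,0,0],
    [0,0,0,0,0]
  ]
}}

```text
time: 11.95
eef_pos: [0.4546, 0.2318, 0.2775]
tcp_rot: [-0.698, 0.107, 0.7, 0.106]
contact_force: [-0.0, -1.4, -6.7]
opening: 0.41
```

```bash
python3 - <<'E'
from h import *
to(BD,[-.039,0,.08])
E
```

```text
t 11.95 pos [-37.6  -4.9 277.5] shift cm [19.75 -0.53  0.11] turn 0.21 tilt [-0.002 -0.001 -1.   ] F [-0.  -1.4 -6.7] op 0.41 q [ 0.27 -0.12  1.92 -0.    1.34  2.15]
```

Lower to about 55 mm above the bed and check alignment from both cameras.

Emit:
{"fn": "drive_tool", "kwargs": {
  "steps": [
    [2,-0.5,0,0,0],
    [3.5,0,0.2,0.2,0],
    [4,0,0,0,0],
    [4,0,0,0,0],
    [4,0,0,0,0],
    [2.3,0,0,0,0],
    [0,0,0,0,0],
    [0,0,0,0,0]
  ]
}}

```text
time: 12.75
eef_pos: [0.4555, 0.2366, 0.0811]
tcp_rot: [-0.699, 0.109, 0.699, 0.109]
contact_force: [0.2, 1.4, -6.3]
opening: 0.415
```

```bash
python3 - <<'E'
from h import *
to(BD,[-.039,0,.045])
t=shot("top"); s=shot("side")
c=np.zeros((560,800,3),np.uint8)
a=cv2.resize(s["frame"][220:350,205:315,::-1],None,fx=4,fy=4,interpolation=cv2.INTER_CUBIC); b=cv2.resize(t["frame"][130:270,205:295,::-1],None,fx=4,fy=4,interpolation=cv2.INTER_CUBIC)
c[:520,:440]=a; c[:,440:800]=b; cv2.imwrite("pics/over.png",c)
E
```

```text
t 12.75 pos [-38.2  -0.1  81.1] shift cm [ 3.61 -0.01  0.08] turn -0.15 tilt [-0. -0. -1.] F [ 0.2  1.4 -6.3] op 0.415 q [ 0.28  0.11  2.08 -0.    0.95  2.16]
```

View pics/over.png

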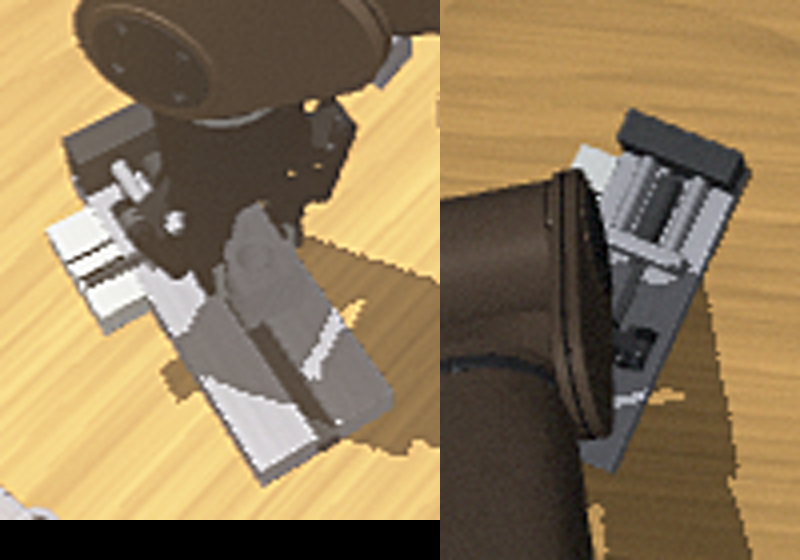

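```bash
python3 - <<'E'
from h import *
from scipy.ndimage import map_coordinates
for n in("top","side"):
    r=shot(n); g=cv2.cvtColor(cv2.imread(f"pics/{n}0.png"),cv2.COLOR_BGR2GRAY).astype(float)
    xs=np.arange(-105,0,7.5);ys=np.arange(-20,20.1,.5);yc=[]
    es=np.arange(-60,60.1,.5)
    for x in xs:
        def prof(yy): p=proj(r,frame(*BD,np.c_[np.full(len(yy),x),yy,np.full(len(yy),20)]/1e3)); return map_coordinates(g,[p[:,1],p[:,0]],order=1)
        v=prof(ys); w=np.clip(np.median(v)-v-15,0,None); yc.append((w*ys).sum()/w.sum())
    k=np.polyfit(xs,yc,1); print(n,np.round(yc,1),"slope",k[0].round(4),"y at -30,0:",np.polyval(k,[-30,0]).round(2))
E
```

```text
top [ 0.1  0.1 -0.1 -0.   0.  -0.3  0.1  0.4  0.7  0.5  0.4  0.7  0.3  0.5] slope 0.0065 y at -30,0: [0.42 0.62]
side [1.6 1.5 1.4 1.6 1.6 1.7 1.7 1.6 1.7 2.3 2.  1.8 2.  2.2] slope 0.0072 y at -30,0: [1.95 2.17]
```

The slot is measured about 1.2 mm to the left of my bed frame, with 0.007 rad more yaw. I'll correct for both and lower.

Emit:
{"fn": "drive_tool", "kwargs": {
  "steps": [
    [2,-0.12,0,-0.5,0],
    [2,0,0,0,0],
    [1,0,0,0,0],
    [0.4,0,0,0,0],
    [0,0,0,0,0],
    [0,0,0,0,0]
  ]
}}

```text
time: 13.55
eef_pos: [0.4563, 0.2387, 0.028]
tcp_rot: [0.7, -0.105, -0.698, -0.106]
contact_force: [0.8, -0.3, -6.6]
opening: 0.409
```

```bash
sed -i 's/BD=.*/BD=(np.array([.4923,.2263]),-.300)/' h.py; python3 - <<'E'
from h import *
to(BD,[-.039,0,.0245])
E
```

```text
t 13.55 pos [-38.    1.3  28. ] shift cm [0.35 0.13 0.1 ] turn 0.03 tilt [ 0.002  0.001 -1.   ] F [ 0.8 -0.3 -6.6] op 0.409 q [ 0.28  0.21  2.09 -0.    0.84  2.16]
```

Emit:
{"fn": "drive_tool", "kwargs": {
  "steps": [
    [0.15,0.08,0,0,0],
    [0.1,0,0,0,0],
    [0,0,0,0,0],
    [0,0,0,0,0]
  ]
}}

```text
time: 13.95
eef_pos: [0.4552, 0.2377, 0.0246]
tcp_rot: [0.699, -0.105, -0.699, -0.106]
contact_force: [0.7, 0.5, -5.2]
opening: 0.411
```

Emit:
{"fn": "drive_tool", "kwargs": {
  "steps": [
    [0.1,0,0,0,0],
    [0,0,0,0,0],
    [0,0,0,0,0]
  ]
}}

```text
time: 14.25
eef_pos: [0.4553, 0.2377, 0.0245]
tcp_rot: [-0.699, 0.106, 0.699, 0.105]
contact_force: [-4.9, -2.7, 3.5]
opening: 0.41
```

```bash
python3 - <<'E'
from h import *
to(BD,[-.039,0,.0245])
E
```

```text
t 14.25 pos [-38.7  -0.1  24.5] shift cm [-0.   -0.01  0.03] turn 0.03 tilt [-0. -0. -1.] F [-4.9 -2.7  3.5] op 0.41 q [ 0.28  0.21  2.09 -0.    0.84  2.15]
```

Emit:
{"fn": "drive_tool", "kwargs": {
  "steps": [
    [-0.05,0,-0.1,0,0],
    [0,0,-0.4,0,0],
    [0,0,-0.4,0,0],
    [0,0,-0.3,0,0],
    [0,0,0,0,0],
    [0,0,0,0,0]
  ]
}}

```text
time: 14.85
eef_pos: [0.4677, 0.2343, 0.0245]
tcp_rot: [0.7, -0.105, -0.698, -0.106]
contact_force: [-1.7, 1.2, 2.9]
opening: 0.408
```

```bash
cat >> h.py <<'E'
def fx(): 
    F=readout.get_state()["contact_force"]; print("Fbed",round(F@[.955,-.296,0],2),round(F@[.296,.955,0],2),round(F[2],2))
E
python3 - <<'E'
from h import *
to(BD,[-.039,0,.0245]); fx()
E
```

```text
t 14.85 pos [-25.9   0.4  24.5] shift cm [-0.    0.04  1.31] turn 0.01 tilt [ 0.002  0.001 -1.   ] F [-1.7  1.2  2.9] op 0.408 q [ 0.27  0.23  2.07 -0.    0.84  2.14]
Fbed -1.96 0.68 2.94
```

Emit:
{"fn": "drive_tool", "kwargs": {
  "steps": [
    [0,0,-0.15,0,0],
    [0,0,-0.15,0,0],
    [0,0,0,0,0]
  ]
}}

```text
time: 15.15
eef_pos: [0.4693, 0.2337, 0.0245]
tcp_rot: [-0.699, 0.105, 0.699, 0.106]
contact_force: [-6.4, 2.3, 7.2]
opening: 0.411
```

Emit:
{"fn": "drive_tool", "kwargs": {
  "steps": [
    [0,0,-0.15,0,0],
    [0,0,-0.15,0,0],
    [0,0,0,0,0]
  ]
}}

```text
time: 15.45
eef_pos: [0.4704, 0.2333, 0.0245]
tcp_rot: [-0.697, 0.105, 0.701, 0.106]
contact_force: [-10.7, 3.5, 10.9]
opening: 0.409
```

Emit:
{"fn": "drive_tool", "kwargs": {
  "steps": [
    [0,0,-0.15,0,0],
    [0,0,-0.15,0,0],
    [0,0,0,0,0]
  ]
}}

```text
time: 15.75
eef_pos: [0.4729, 0.2325, 0.0245]
tcp_rot: [-0.697, 0.105, 0.701, 0.106]
contact_force: [-13.0, 4.5, 12.5]
opening: 0.411
```

```bash
python3 - <<'E'
from h import *
to(BD,[-.009,0,.0245]); fx()
E
```

```text
t 15.75 pos [-20.4   0.1  24.5] shift cm [-0.01  0.02 -1.14] turn 0.03 tilt [-0.006  0.001 -1.   ] F [-13.    4.5  12.5] op 0.411 q [0.26 0.24 2.06 0.   0.85 2.13]
Fbed -13.79 0.44 12.51
```

Emit:
{"fn": "drive_tool", "kwargs": {
  "steps": [
    [-0.1,0,0,0,0],
    [-0.1,0,0,0,0],
    [0,0,0,0,0],
    [0,0,0,0,0]
  ]
}}

```text
time: 16.15
eef_pos: [0.473, 0.2322, 0.0246]
tcp_rot: [-0.698, 0.105, 0.701, 0.105]
contact_force: [-6.4, 5.8, 0.6]
opening: 0.412
```

```bash
python3 - <<'E'
from h import *
to(BD,[-.009,0,.0245]); fx()
s=shot("side"); cv2.imwrite("pics/push.png",cv2.resize(s["frame"][225:335,205:305,::-1],None,fx=6,fy=5.4 and 5.4,interpolation=cv2.INTER_CUBIC))
E
```

```text
t 16.15 pos [-20.2  -0.   24.6] shift cm [ 0.01 -0.   -1.12] turn 0.07 tilt [-0.004  0.001 -1.   ] F [-6.4  5.8  0.6] op 0.412 q [0.26 0.24 2.06 0.   0.85 2.13]
Fbed -7.78 3.62 0.65
```

View pics/push.png

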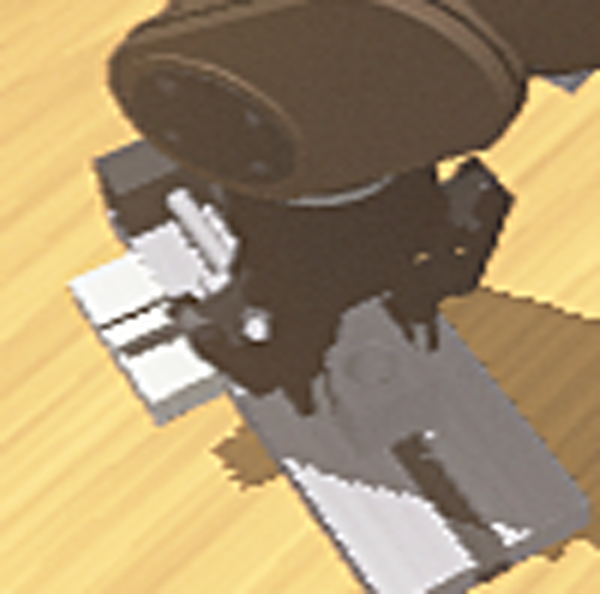

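```bash
python3 - <<'E'
from h import *
from scipy.ndimage import map_coordinates
s=shot("side"); cv2.imwrite("pics/side_p.png",s["frame"][:,:,::-1])
xs=np.arange(24,84,2.);print(xs.astype(int).tolist())
for f in("side0","side_p"):
    g=cv2.cvtColor(cv2.imread(f"pics/{f}.png"),cv2.COLOR_BGR2GRAY).astype(float)
    for y in(50,58,66,71):
        p=proj(s,frame(*BD,np.c_[xs,np.full(len(xs),y),np.full(len(xs),20)]/1e3)); print(f,y,map_coordinates(g,[p[:,1],p[:,0]],order=1).astype(int).tolist())
E
```

```text
[24, 26, 28, 30, 32, 34, 36, 38, 40, 42, 44, 46, 48, 50, 52, 54, 56, 58, 60, 62, 64, 66, 68, 70, 72, 74, 76, 78, 80, 82]
side0 50 [229, 225, 225, 225, 226, 227, 232, 214, 147, 100, 89, 99, 98, 94, 140, 207, 233, 234, 235, 164, 110, 135, 188, 233, 230, 227, 227, 226, 227, 227]
side0 58 [231, 227, 226, 226, 226, 227, 232, 242, 174, 89, 89, 94, 84, 100, 160, 219, 237, 234, 236, 218, 120, 148, 226, 234, 228, 228, 227, 227, 227, 227]
side0 66 [231, 229, 228, 228, 228, 229, 231, 237, 240, 149, 82, 98, 88, 66, 160, 248, 237, 235, 240, 186, 96, 156, 243, 236, 231, 228, 228, 228, 229, 228]
side0 71 [235, 233, 232, 232, 231, 233, 236, 238, 242, 164, 107, 129, 122, 75, 154, 247, 240, 239, 242, 195, 109, 156, 236, 239, 235, 236, 233, 234, 234, 232]
side_p 50 [250, 254, 222, 217, 204, 203, 203, 206, 225, 204, 146, 99, 97, 110, 158, 187, 179, 191, 210, 181, 134, 160, 212, 251, 247, 245, 244, 244, 244, 244]
side_p 58 [248, 244, 244, 243, 243, 243, 244, 245, 251, 245, 163, 102, 97, 104, 126, 222, 253, 251, 253, 241, 137, 169, 243, 250, 246, 245, 244, 244, 245, 245]
side_p 66 [249, 247, 245, 245, 245, 245, 245, 247, 252, 244, 185, 102, 89, 103, 158, 231, 250, 253, 254, 201, 113, 170, 252, 252, 248, 246, 246, 245, 245, 245]
side_p 71 [251, 250, 249, 249, 248, 249, 250, 249, 252, 252, 221, 138, 113, 102, 164, 248, 253, 254, 254, 210, 129, 171, 245, 254, 251, 249, 249, 250, 250, 249]
```

The pointer has moved about 4 mm from rest (leading edge from bed x 40.5 to 44.5), which agrees with a stop force of about 6 N. It needs about 10 mm more.

Emit:
{"fn": "drive_tool", "kwargs": {
  "steps": [
    [-0.01,0,-0.12,0,0],
    [-0.01,0,-0.12,0,0],
    [-0.01,0,-0.12,0,0],
    [-0.01,0,-0.12,0,0],
    [-0.01,0,-0.12,0,0],
    [0,0,0,0,0]
  ]
}}

```text
time: 16.85
eef_pos: [0.4774, 0.2306, 0.0247]
tcp_rot: [-0.697, 0.105, 0.702, 0.105]
contact_force: [-8.8, 5.2, 1.5]
opening: 0.407
```

```bash
python3 - <<'E'
from h import *
to(BD,[-.0095,0,.0245]); fx()
E
```

```text
t 16.85 pos [-15.5  -0.3  24.7] shift cm [ 0.01 -0.03 -0.6 ] turn 0.07 tilt [-0.007  0.001 -1.   ] F [-8.8  5.2  1.5] op 0.407 q [0.26 0.25 2.05 0.   0.85 2.12]
Fbed -10.0 2.38 1.47
```

Emit:
{"fn": "drive_tool", "kwargs": {
  "steps": [
    [-0.01,0,-0.12,0,0],
    [-0.01,0,-0.12,0,0],
    [-0.01,0,-0.12,0,0],
    [-0.01,0,-0.12,0,0],
    [-0.01,0,-0.1,0,0],
    [0,0,0,0,0],
    [0,0,0,0,0]
  ]
}}

```text
time: 17.55
eef_pos: [0.4821, 0.2291, 0.0248]
tcp_rot: [-0.696, 0.105, 0.702, 0.105]
contact_force: [-10.3, 7.5, 0.6]
opening: 0.411
```

```bash
python3 - <<'E'
from h import *
from scipy.ndimage import map_coordinates
to(BD,[-.0095,0,.0245]); fx()
s=shot("side"); cv2.imwrite("pics/side_q.png",s["frame"][:,:,::-1])
xs=np.arange(36,84,2.);print(xs.astype(int).tolist())
g=cv2.cvtColor(s["frame"],cv2.COLOR_RGB2GRAY).astype(float)
for y in(50,58,66,71):
    p=proj(s,frame(*BD,np.c_[xs,np.full(len(xs),y),np.full(len(xs),20)]/1e3)); print(y,map_coordinates(g,[p[:,1],p[:,0]],order=1).astype(int).tolist())
cv2.imwrite("pics/q.png",np.hstack([cv2.resize(s["frame"][225:335,205:305,::-1],None,fx=5,fy=5,interpolation=cv2.INTER_CUBIC),np.pad(cv2.resize(s["frame"][258:308,215:252,::-1],None,fx=8,fy=8,interpolation=cv2.INTER_CUBIC),((0,150),(0,0),(0,0)))]))
E
```

```text
t 17.55 pos [-10.5  -0.3  24.8] shift cm [ 0.03 -0.03 -0.1 ] turn 0.09 tilt [-0.009  0.001 -1.   ] F [-10.3   7.5   0.6] op 0.411 q [0.25 0.25 2.04 0.   0.85 2.12]
Fbed -12.09 4.14 0.64
[36, 38, 40, 42, 44, 46, 48, 50, 52, 54, 56, 58, 60, 62, 64, 66, 68, 70, 72, 74, 76, 78, 80, 82]
50 [254, 238, 237, 226, 209, 205, 157, 109, 120, 123, 97, 97, 123, 100, 94, 153, 204, 221, 234, 254, 250, 246, 245, 246]
58 [245, 245, 245, 246, 250, 253, 223, 168, 185, 159, 115, 105, 136, 176, 125, 177, 245, 252, 248, 246, 246, 246, 246, 246]
66 [246, 246, 246, 248, 250, 253, 215, 113, 164, 202, 120, 99, 122, 143, 127, 175, 253, 253, 250, 246, 246, 246, 247, 247]
71 [251, 249, 250, 251, 252, 254, 219, 122, 163, 220, 137, 113, 148, 169, 138, 177, 245, 254, 252, 251, 250, 251, 250, 250]
```

View pics/q.png

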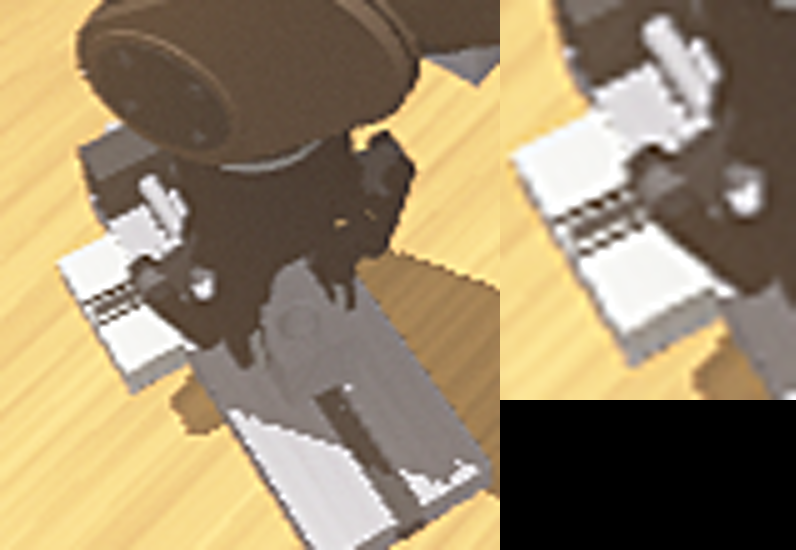

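The pointer now stands between the two lines at bed x of about 56, so the stop is about 14 mm in. I'll let it settle, check it's steady, and hand in.

Emit:
{"fn": "drive_tool", "kwargs": {
  "steps": [
    [0,0,0,0,0],
    [0,0,0,0,0],
    [0,0,0,0,0],
    [0,0,0,0,0],
    [0,0,0,0,0],
    [0,0,0,0,0],
    [0,0,0,0,0],
    [0,0,0,0,0]
  ]
}}

```text
time: 18.4
eef_pos: [0.4821, 0.2291, 0.0248]
tcp_rot: [-0.696, 0.105, 0.702, 0.105]
contact_force: [-10.6, 7.6, 0.9]
opening: 0.405
```

```bash
python3 - <<'E'
from h import *
from plant import sign_off
to(BD,[-.0095,0,.0245]); fx(); print(readout.get_state()["dq"].round(4))
print(sign_off())
E
```

```text
t 18.4 pos [-10.5  -0.4  24.8] shift cm [ 0.03 -0.03 -0.1 ] turn 0.09 tilt [-0.009  0.001 -1.   ] F [-10.6   7.6   0.9] op 0.405 q [0.25 0.25 2.04 0.   0.85 2.12]
Fbed -12.32 4.11 0.88
[ 0.0011  0.001  -0.0008 -0.001   0.0014  0.0028]
the job is handed in; nothing more can be done
None
```

I marked the block, moved it to the bed and handed in at 18.4 s, with the gripper still pressing it against the sprung stop. `sign_off()` gives no verdict, so what follows rests on my own checks.

- **Marking:** I pushed the lever down until the force jumped to 22 N on its stop, then followed it back up. The pictures showed the lever at rest and the block still on the anvil.
- **On the bed:** I gripped the block at 70 N, set it down over the slot and slid it against the stop in small steps.
- **Stop position:** The last picture shows the pointer between the two lines at about bed x 56, so the stop is roughly 14 mm in.
- **Push:** The wrist reads about 12 N along the slot. I put that at about 9.5 N on the stop and the rest friction, which fits the spring.
- **Steadiness and alignment:** Joint speeds are near zero. The tool is 0.4 mm off my estimate of the slot's middle line, about 0.1° off its direction and tilted 0.009 rad.

**Less certain:**
- The arm hid the block on the bed, so its sideways position comes from the tool pose only.
- The two cameras disagreed by about 1.5 mm on where the slot's middle is.
- A sideways force of about 4 N remains at the wrist.
- I did not take a last picture of the lever or the other things on the bench. I know of no contact with them.

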